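# Turn over a tray of heat sinks under an empty tray

### The arm

A 7-joint arm with a two-finger parallel gripper is mounted at the origin on the work surface. World frame = base frame: x ahead of the robot, y to its left, z up, the work surface at z = 0. Lengths are in m, angles in rad, forces in N, time in s.
With the tool pointing down it reaches from about 0.4 to 0.85 m from the base axis. Payload 6.9 kg.
Tool frame: the origin (TCP) lies at the very end of the fingers, on their centre line; the grasp point (between the pads) lies 19 mm behind it (arm.grip_depth is the distance from the TCP to the grasp point, in m); z points along the fingers, y is the direction in which the jaws open and shut (so a half turn about z gives the same grasp; the last joint's range is limited). The gripper opens to 85 mm and grips with 20 to 120 N. Pads are 22 mm wide; open, the fingers measure 114 mm over their backs; the gripper's body (76 mm by 85 mm) begins 54 mm behind the grasp point. The pads swing forward as they close: fully open they stand 13 mm farther back than shut.
Start: joints at [-1.177, 0.507, -0.238, 1.5, 0.126, 1.149, -0.155], TCP at [0.178, 0.599, 0.231] pointing down, gripper open.
Joint ranges: [-3.08, 3.08], [-0.24, 2.05], [-1.43, 1.35], [0, 2.5], [-1.52, 4.66], [0.17, 1.96], [-2.89, 2.89]. Speed limits (rad/s): [2.39, 2.39, 3.14, 3.14, 3.14, 3.14, 3.14].

### API

Orientations are given as a rotation vector (axis times angle).
In Python, from plant import arm gives the robot as it stands. The module is installed in compiled form; this text tells all that it offers.
- The arm moves only by the tool apply_moves, never from a script. Its argument "deltas" is text: rows parted by semicolons, each of 7 numbers parted by spaces: the shift along the world's x, y, z in m, then the turn, a rotation vector about the world's x, y, z in degrees, then the finger opening in m, from 0 to 0.0854. In form: tx ty tz ax ay az fingers; .... A call has 1 to 20 rows; each row is the pose to reach, as a shift and turn from the pose commanded when the call began; what a row does not reach only later rows make up. A row lasts 1/8 s, in which the tool goes at most 62.5 mm and 10.7 degrees, less where a joint would pass 70% of its speed; a pose out of reach is approached as far as the arm can. A call with a gripper value outside its range is refused whole. The fingers move at their own pace and stop on an object; the grip force is fixed at half the most. Time passes only in rows, so rows that repeat a pose let the fingers close. It gives the time, the measured TCP pose, the force and the opening at its end, in the units of the state.
- arm.get_state(): the state, without advancing time (a new reading comes with each control period).
- arm.read_camera(name): name is "scene" or "top" or "wrist"; returns a dict with "color" (400x640x3 uint8, red, green, blue), "range_z" (400x640 float32, m along the optical axis (not along the pixel's ray), 0 where there is no reading), "camera_matrix" (3x3 intrinsics, pixels), "R" (3x3) and "t" (3): a world point X has camera coordinates R X + t; the wrist camera has in their place "hand_eye" (4x4, takes a point from camera to tool coordinates, whose origin is the TCP and whose axes are the flange's). Camera axes: x right, y down, z forward; pixel columns grow to the right and rows downward; lengths in m; the calibration is good to about 2 mm. A picture is of the moment at which its call begins: read the wrist's pose just before it.
- arm.job_done(): hands the job in, once; it reports no verdict.
The state is a dict: "time_s": time; "qpos": joint angles; "joint_vel": joint speeds; "effort": joint torques, N m; "tool_pos": TCP position; "tool_rot": TCP orientation; "wrist_force": force on the tool from outside, world axes, zero at the start; "moment": the same for the moment, N m; "grip_width": finger opening in m.
Only numpy, scipy, OpenCV 4.12 (cv2) and the standard library are available. Lean on these libraries where they do the work, as an engineer would, in place of code of your own. Each camera call takes 0.05 s, during which the arm holds its last target.

### The job

The two heat sinks in the turnover frame lie fins down. Cap their tray with the empty tray that has the same outline, pressing it down squarely between the two sprung end clips until the rims meet, then swing the frame's bar handle up and over to its stop on the other side, so that both trays turn together and the heat sinks lie fins up in the tray that was empty. Leave it turned and closed.

Things in the scene. Friction and masses are not known exactly. Their poses are not given: they have to be found in the camera images.
- cap_mid (a point): the empty black tray to use as the cap, open side down: 110 mm long (x), 58 wide (y), 24 high, 3 mm walls, one divider inside (two pockets), 60 g. Of the three inverted trays only this one is both 110 long and 58 wide (the others: 72 x 58 and 110 x 36, same height). Point: its centre, half-way up; z points up to its closed face. Grip it across the 58 mm; either way round along x is right
- rim (a point): centre of the rim of the loaded black tray in the frame's cradle, 85 mm above the bench, on the turning axis (x). The tray is 110 (x) x 58 (y) mm. Seated, the cap's centre is 12 mm along z from here. Sprung clips at its ends (x = +-53 mm, 30 wide) flare outward by 12 mm up to 45 mm above the rim; pressing the cap down between them takes about 3 to 12 N and they hold it. Axes turn with the cradle: z up at first
- handle (a point): middle of the cradle's steel bar handle: 14 mm thick, 144 long, along x, level with the turning axis, which lies 95 mm off along +y; axes turn with the cradle. It swings up and over to the +y side, 180 degrees between two stops, needs 1 to 3 N and rests on either stop by its weight. 55 mm are free between bar and tray. Bar may turn in the fingers. Posts at x = +-86 mm are 98 mm high
- sink_a_mid (a point): loose square aluminium heat sink, 36 x 36 mm and 28 high, standing 13 mm proud of the rim, in the pocket of the frame's tray that is nearer the robot, fins down and smooth face up. Point: its centre; z points out of the smooth face (up at first, down once it is turned over)
- sink_b_mid (a point): loose square aluminium heat sink, 36 x 36 mm and 28 high, standing 13 mm proud of the rim, in the pocket of the frame's tray that is farther from the robot, fins down and smooth face up. Point: its centre; z points out of the smooth face (up at first, down once it is turned over)
There are look-alikes about, which are no part of the job. Leave any green or pink look-alike of the part that bears sink_a_mid alone.

How it is judged:
On the way, in this order (a step that is already met when the one before it is completed fails the run):
1. the empty tray sits rim to rim on the loaded one, the cradle not yet turned (x of cap_mid in the frame of rim between -0.012 and 0.012 m and y of cap_mid in the frame of rim between -0.012 and 0.012 m and z of cap_mid in the frame of rim between 0.006 and 0.018 m and angle between the x axis of cap_mid and the x axis of rim, either way round below 0.18 rad and angle between the z axis of cap_mid and the z axis of rim, either way round below 0.18 rad and angle between rim's own z axis and vertical below 0.15 rad), for 0.2 s.
2. the two trays are turned over together (x of cap_mid in the frame of rim between -0.012 and 0.012 m and y of cap_mid in the frame of rim between -0.012 and 0.012 m and z of cap_mid in the frame of rim between 0.006 and 0.018 m and angle between the x axis of cap_mid and the x axis of rim, either way round below 0.18 rad and angle between the z axis of cap_mid and the z axis of rim, either way round below 0.18 rad and angle between rim's own z axis and vertical above 2.96 rad), for 0.2 s.
At the end, for the whole second after the job is handed in: Cradle turned to within 10 degrees of its far stop; the cap tray on the other tray within 12 mm each way, rims within 6 mm, square to 10 degrees; both heat sinks at rest in the cap tray, turned fins up (within 25 degrees) (all of step 2 and x of sink_a_mid in the frame of cap_mid between -0.052 and 0.052 m and y of sink_a_mid in the frame of cap_mid between -0.026 and 0.026 m and z of sink_a_mid in the frame of cap_mid between -0.014 and 0.004 m and angle between each of sink_a_mid, sink_b_mid's own z axis and vertical above 2.7 rad and linear speed of each of sink_a, sink_b below 0.03 m/s and x of sink_b_mid in the frame of cap_mid between -0.052 and 0.052 m and y of sink_b_mid in the frame of cap_mid between -0.026 and 0.026 m and z of sink_b_mid in the frame of cap_mid between -0.014 and 0.004 m); the robot touches nothing.
It also fails if it takes over 58 s, if anything falls off the work surface, if the arm or the gripper's body presses on something with over 40 N, if the wrist force passes 120 N, or if a joint passes its speed limit or range.

## Working session

There is one attempt and no reset: what is moved stays moved. The work goes in short steps, Python scripts to look and compute and a tool call to move; the robot and the scene stay as the last step left them, time stands still between calls to the robot, and variables do not carry over. Pictures are saved under pics/ and viewed, and the job is handed in when it is done.

Besides the shell and the picture viewer there is one more tool, called after "Call:" as a command line: name --argument value ..., lists and objects as JSON in quotes. apply_moves: Moves the arm, as the interface text tells. Its arguments: {"type":"object","properties":{"deltas":{"type":"string"}},"required":["deltas"]}

```bash
mkdir -p pics; ls; python3 - <<'E'
from plant import arm
import cv2,numpy as np,pickle
s=arm.get_state(); print({k:np.round(v,3) for k,v in s.items()})
print(arm.grip_depth)
d={}
for n in("scene","top","wrist"):
    c=arm.read_camera(n); d[n]=c
    cv2.imwrite(f"pics/{n}0.png",c["color"][:,:,::-1])
    print(n,{k:np.round(v,3) for k,v in c.items() if k not in("color","range_z")})
pickle.dump(d,open("d0.pkl","wb"))
E
```

```text
pics
{'time_s': np.float64(0.0), 'qpos': array([-1.177,  0.508, -0.238,  1.501,  0.126,  1.149, -0.155]), 'joint_vel': array([-0.002,  0.001, -0.001, -0.002,  0.001,  0.   ,  0.002]), 'effort': array([ 1.0000e-03, -6.2060e+01, -2.1870e+00, -2.4964e+01,  1.3000e-02,
        1.2000e-02,  0.0000e+00]), 'tool_pos': array([0.178, 0.599, 0.23 ]), 'tool_rot': array([-4.520e-01, -3.109e+00,  3.000e-03]), 'wrist_force': array([-0.284, -0.486,  0.227]), 'moment': array([-0.052,  0.02 ,  0.017]), 'grip_width': np.float64(0.085)}
0.0187
scene {'camera_matrix': array([[397.182,   0.   , 323.992],
       [  0.   , 397.182, 196.526],
       [  0.   ,   0.   ,   1.   ]]), 'R': array([[-0.856,  0.516, -0.013],
       [ 0.411,  0.666, -0.623],
       [-0.312, -0.539, -0.782]]), 't': array([ 0.446, -0.184,  1.2  ])}
top {'camera_matrix': array([[460.563,   0.   , 317.233],
       [  0.   , 460.563, 197.917],
       [  0.   ,   0.   ,   1.   ]]), 'R': array([[-0.028, -1.   , -0.005],
       [-0.982,  0.028, -0.185],
       [ 0.185, -0.   , -0.983]]), 't': array([0.023, 0.517, 0.89 ])}
wrist {'camera_matrix': array([[346.405,   0.   , 314.075],
       [  0.   , 346.405, 197.054],
       [  0.   ,   0.   ,   1.   ]]), 'hand_eye': array([[ 0.001, -0.961, -0.277,  0.07 ],
       [ 1.   ,  0.001, -0.   ,  0.   ],
       [ 0.001, -0.277,  0.961, -0.143],
       [ 0.   ,  0.   ,  0.   ,  1.   ]])}
```

View pics/scene0.png

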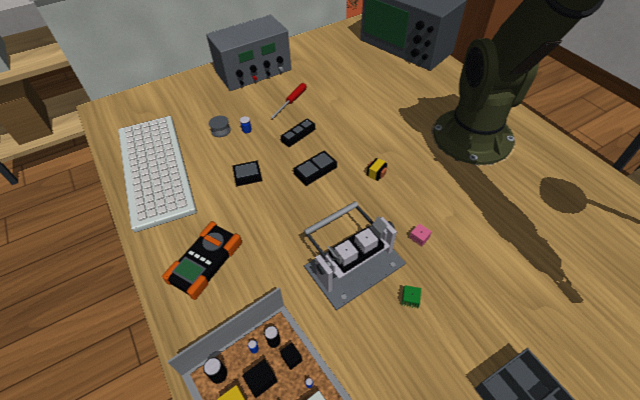

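View pics/top0.png

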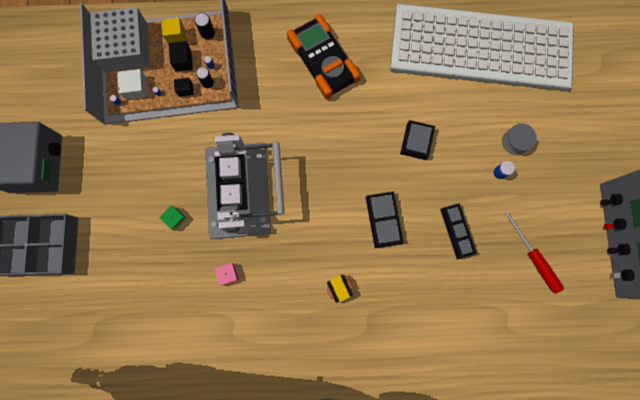

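```bash
cat > h.py <<'E'
import numpy as np,cv2,pickle
from scipy.spatial.transform import Rotation as Ro
def pts(c,R=None,t=None):
    K=c["camera_matrix"];z=c["range_z"];R=c["R"] if R is None else R;t=c["t"] if t is None else t
    v,u=np.mgrid[0:400,0:640]
    P=np.stack([(u-K[0,2])/K[0,0]*z,(v-K[1,2])/K[1,1]*z,z],-1)
    return (P-t)@R   # world = R^T (P-t)
def ray(c,u,v,h):
    K=c["camera_matrix"];R=c["R"];t=c["t"]
    d=R.T@np.array([(u-K[0,2])/K[0,0],(v-K[1,2])/K[1,1],1]);o=-R.T@t
    return o+d*(h-o[2])/d[2]
def proj(c,X):
    p=c["R"]@np.asarray(X)+c["t"];p=c["camera_matrix"]@p;return p[:2]/p[2]
E
python3 - <<'E'
from h import *
d=pickle.load(open("d0.pkl","rb"))
for n,(x0,y0,x1,y1) in dict(top=(190,120,490,280),scene=(220,110,430,320)).items():
    im=d[n]["color"][y0:y1,x0:x1,::-1]
    f=min(800/(x1-x0),600/(y1-y0))
    cv2.imwrite(f"pics/{n}z.png",cv2.resize(im,None,fx=f,fy=f,interpolation=cv2.INTER_CUBIC))
for n in("top","scene"):
    c=d[n];P=pts(c)
    print(n,"valid",(c["range_z"]>0).mean())
    # cap
    pxs={"top":(385,219),"scene":(316,167)}[n]
    u,v=pxs; print(P[v-3:v+4:3,u-3:u+4:3].reshape(-1,3).round(3))
    m=((P[...,2]>0.016)&(P[...,2]<0.034)&(c["range_z"]>0)).astype(np.uint8)
    nl,l,st,ce=cv2.connectedComponentsWithStats(m)
    i=l[v,u]; Q=P[l==i]; r=cv2.minAreaRect(Q[:,:2].astype(np.float32)); print("cap",st[i],r,np.median(Q[:,2]))
E
```

```text
top valid 0.9960703125
[[ 0.479 -0.124  0.026]
 [ 0.48  -0.131  0.024]
 [ 0.479 -0.137  0.024]
 [ 0.474 -0.124  0.023]
 [ 0.473 -0.13   0.026]
 [ 0.473 -0.136  0.025]
 [ 0.467 -0.124  0.025]
 [ 0.467 -0.13   0.025]
 [ 0.467 -0.136  0.026]]
cap [ 367  191   37   56 1498] ((0.47554296255111694, -0.1302868276834488), (0.110285185277462, 0.05866819992661476), 7.329139232635498) 0.024936086084529654
scene valid 0.996140625
[[ 0.478 -0.129  0.026]
 [ 0.47  -0.127  0.024]
 [ 0.464 -0.12   0.026]
 [ 0.483 -0.121  0.024]
 [ 0.475 -0.118  0.023]
 [ 0.469 -0.113  0.024]
 [ 0.488 -0.112  0.023]
 [ 0.483 -0.105  0.027]
 [ 0.474 -0.105  0.022]]
cap [293 150  44  32 687] ((0.4745383858680725, -0.12893696129322052), (0.11294540017843246, 0.06243186444044113), 7.211173057556152) 0.02393246217444988
```

View pics/topz.png

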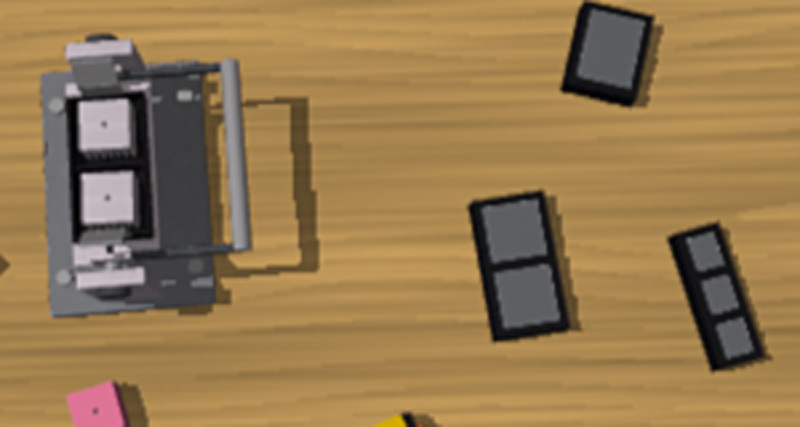

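View pics/scenez.png

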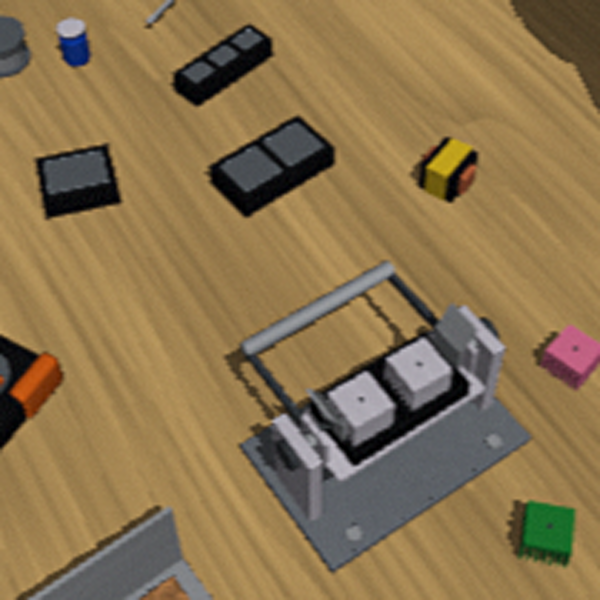

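```bash
python3 - <<'E'
from h import *
d=pickle.load(open("d0.pkl","rb"))
for n in("top","scene"):
    c=d[n];P=pts(c);hsv=cv2.cvtColor(c["color"],cv2.COLOR_RGB2HSV)
    seeds={"top":[(229,167),(230,194)],"scene":[(346,252),(367,239)]}[n]
    m=((P[...,2]>0.090)&(P[...,2]<0.106)&(hsv[...,2]>140)&(hsv[...,1]<60)&(c["range_z"]>0)).astype(np.uint8)
    nl,l,st,ce=cv2.connectedComponentsWithStats(m,connectivity=4)
    for u,v in seeds:
        i=l[v,u];Q=P[l==i];print(n,"sink",st[i],cv2.minAreaRect(Q[:,:2].astype(np.float32)),np.median(Q[:,2]),P[v,u])
    # bar: points z>0.06 in the -y area
    m=(P[...,2]>0.06)&(P[...,2]<0.12)&(abs(P[...,0]-0.56)<0.12)&(P[...,1]<0.155)&(P[...,1]>0.04)
    Q=P[m];print("bar",len(Q),cv2.minAreaRect(Q[:,:2].astype(np.float32)),np.percentile(Q[:,2],[5,50,95]))
    m=(P[...,2]>0.04)&(P[...,2]<0.16)&(abs(P[...,0]-0.56)<0.14)&(P[...,1]<0.30)&(P[...,1]>0.04)
    Q=P[m];
    if n=="top":
      # height map
      for vv in range(128,240,4): print(vv,(P[vv,206:290:4,2]*1000).round().astype(int))
E
```

```text
top sink [220 157  19  19 324] ((0.575890064239502, 0.17994245886802673), (0.035687513649463654, 0.03561469912528992), 3.090640068054199) 0.09792931892303265 [0.57450182 0.17971285 0.09634985]
top sink [     0      0    640    400 254799] ((0.821677029132843, 0.2902083992958069), (2.0745599269866943, 1.3898338079452515), 88.32025146484375) 0.0006276607255355231 [0.52043571 0.17722875 0.09700939]
bar 1107 ((0.5418639779090881, 0.11544202268123627), (0.16637592017650604, 0.08098161965608597), 0.9568186402320862) [0.06600041 0.08671011 0.09310565]
128 [-1 -1  3 -1  2  3  0  0  0  1  3  0 -3  0  1  0  0  0 -3 -1  2]
132 [ 2  0  4 -1 -4 97 96 -3  3  1  1 -3  1  0 -1 -2  2 -3  2 -1  0]
136 [ -1   3  -2  98  98 100 101  95 102   1  -3   0  -4  -1  -2   0   3   0
  -2   2  -2]
140 [-1  2 -1 98 97 97 94 97 94 67  0  2  1 -2  0  0  3 -2  1  1  1]
144 [  0   1  -2 130 126 127 128  97  68  63  10   6  88  85  84  85  86  93
  89   2  -3]
148 [ 11  11   9 120 122 118 118  85  85  83  82  81   8  11  12   0  -1  91
  91   0   1]
152 [ 10   8  11  69 109 107 105 105  65  69  65   9   9  10  10  -3 
[... 1485 characters left out ...]
0 14  9 11  2 -2 -1  1]
232 [ 0 10  9 11 11  9 17  9  9  9 12 12 12  8 11  9 12  2  3 -1  3]
236 [-1  6  8 13 10 10 11  9  1  2  1  1 -2  0 -2 -2  1 -2  1 -3  2]
scene sink [335 240  22  20 243] ((0.5747875571250916, 0.1813570111989975), (0.03609689325094223, 0.036659397184848785), 1.4563827514648438) 0.09726992198430486 [0.57788653 0.18721559 0.09692637]
scene sink [356 229  22  18 224] ((0.5200497508049011, 0.1789305955171585), (0.03721214085817337, 0.03536202758550644), 89.87421417236328) 0.09726704367449562 [0.52170112 0.18420071 0.09772342]
bar 618 ((0.5429155826568604, 0.11869360506534576), (0.1630236953496933, 0.08075972646474838), 3.073009967803955) [0.0778625  0.08671598 0.09201966]
```

```bash
python3 - <<'E'
from h import *
d=pickle.load(open("d0.pkl","rb"))
for n in("top","scene"):
    c=d[n];P=pts(c);ok=c["range_z"]>0
    # bar
    m=ok&(P[...,2]>0.07)&(P[...,2]<0.12)&(abs(P[...,0]-0.55)<0.15)&(P[...,1]<0.1)&(P[...,1]>0.04)
    Q=P[m];r=cv2.minAreaRect(Q[:,:2].astype(np.float32));print(n,"bar",len(Q),r,np.percentile(Q[:,2],[5,50,95]))
    vx=cv2.fitLine(Q[:,:2].astype(np.float32),cv2.DIST_HUBER,0,1e-3,1e-3).ravel();print(vx,np.degrees(np.arctan(vx[1]/vx[0])),"ends x",np.percentile(Q[:,0],[1,99]))
    # base plate
    m=(ok&(P[...,2]>0.005)&(P[...,2]<0.018)&(abs(P[...,0]-0.55)<0.15)&(abs(P[...,1]-0.16)<0.1)).astype(np.uint8)
    m=cv2.morphologyEx(m,cv2.MORPH_OPEN,np.ones((3,3)))
    nl,l,st,ce=cv2.connectedComponentsWithStats(m);i=1+np.argmax(st[1:,4]);Q=P[l==i];print("base",st[i],cv2.minAreaRect(Q[:,:2].astype(np.float32)))
    # all of upper structure except bar
    m=ok&(P[...,2]>0.09)&(P[...,2]<0.105)&(abs(P[...,0]-0.55)<0.15)&(abs(P[...,1]-0.18)<0.06)
    Q=P[m]; 
    far=Q[Q[:,0]>0.60];near=Q[Q[:,0]<0.49]
    for a in(far,near): print("posts",len(a),cv2.minAreaRect(a[:,:2].astype(np.float32)) if len(a)>3 else 0)
    m=ok&(P[...,2]>0.112)&(P[...,2]<0.135)&(abs(P[...,0]-0.55)<0.15)&(abs(P[...,1]-0.18)<0.06)
    Q=P[m]
    for a in(Q[Q[:,0]>0.55],Q[Q[:,0]<0.55]): print("clip",len(a),cv2.minAreaRect(a[:,:2].astype(np.float32)) if len(a)>3 else 0, a[:,2].max() if len(a) else 0)
E
```

```text
top bar 544 ((0.5531573295593262, 0.08753599971532822), (0.14465302228927612, 0.02572806552052498), 0.5753553509712219) [0.08505944 0.09022089 0.09340043]
[0.99916095 0.04095677 0.5682685  0.08539151] 2.3473063 ends x [0.48219993 0.62416481]
base [ 205  146   66   92 1453] ((0.5489253401756287, 0.17958958446979523), (0.20010769367218018, 0.13061906397342682), 3.3988873958587646)
posts 242 ((0.6236373782157898, 0.18285523355007172), (0.045441884547472, 0.04882248118519783), 3.5296833515167236)
posts 271 ((0.46820083260536194, 0.17448945343494415), (0.03444597125053406, 0.04853670671582222), 3.7747786045074463)
clip 151 ((0.6094080805778503, 0.18284861743450165), (0.014527516439557076, 0.030671855434775352), 3.073451042175293) 0.13206826056229992
clip 92 ((0.48847290873527527, 0.1756117194890976), (0.014739626087248325, 0.030080275610089302), 1.160252332687378) 0.1328771202417165
scene bar 388 ((0.5533025860786438, 0.08771687000989914), (0.14522434771060944, 0.02365659922361374), 0.26587235927581787) [0.08229377 0.08934505 0.09223039]
[0.99845123 0.05563353 0.5540604  0.08932142] 3.189213 ends x [0.48176862 0.62506957]
base [ 305  251   99   58 2103] ((0.5481020212173462, 0.1817026436328888), (0.2005007266998291, 0.1298389583826065), 3.07257080078125)
posts 244 ((0.624984085559845, 0.18453647196292877), (0.0438665933907032, 0.050041563808918), 10.430703163146973)
posts 128 ((0.46157220005989075, 0.17776162922382355), (0.0448802188038826, 0.027702229097485542), 62.78319549560547)
clip 50 ((0.6091576218605042, 0.18459035456180573), (0.012020937167108059, 0.029739869758486748), 4.1734209060668945) 0.13225729195745647
clip 121 ((0.48781684041023254, 0.1778581291437149), (0.014686291106045246, 0.030516071245074272), 0.997661828994751) 0.13105210270305162
```

```bash
python3 - <<'E'
from h import *
from plant import arm
s=arm.get_state();R=Ro.from_rotvec(s["tool_rot"]).as_matrix();print(R.round(3))
a=np.degrees(np.arctan2(R[1,1],R[0,1]));print("tool y dir angle",a,"need to 97.3 mod 180:",(97.3-a+90)%180-90)
print(s["tool_pos"])
# tilt fix
for yaw in(97.3,-82.7):
    y=np.array([np.cos(np.radians(yaw)),np.sin(np.radians(yaw)),0]);z=np.array([0,0,-1.]);x=np.cross(y,z)
    T=np.stack([x,y,z],1);print(yaw,np.degrees(Ro.from_matrix(T@R.T).as_rotvec()))
E
```

```text
[[-0.959  0.285 -0.   ]
 [ 0.285  0.959 -0.001]
 [-0.    -0.001 -1.   ]]
tool y dir angle 73.45204357959533 need to 97.3 mod 180: 23.84795642040467
[0.17795281 0.59873729 0.23062799]
97.3 [ 7.84109888e-02 -5.69673188e-03  2.38479523e+01]
-82.7 [-7.87689109e-03 -1.08419148e-01 -1.56152012e+02]
```

Call:
apply_moves --deltas "0.04 -0.04 0 0 0 0 0.085; 0.08 -0.08 0 0 0 5 0.085; 0.12 -0.12 0 0 0 10 0.085; 0.16 -0.16 0 0 0 15 0.085; 0.20 -0.20 0 0 0 20 0.085; 0.23 -0.25 0 0 0 23.8 0.085; 0.25 -0.30 0 0 0 23.8 0.085; 0.26 -0.35 0 0 0 23.8 0.085; 0.27 -0.40 0 0 0 23.8 0.085; 0.28 -0.45 0 0 0 23.8 0.085; 0.29 -0.50 0 0 0 23.8 0.085; 0.297 -0.55 0 0 0 23.8 0.085; 0.297 -0.60 -0.02 0 0 23.8 0.085; 0.297 -0.65 -0.04 0 0 23.8 0.085; 0.297 -0.70 -0.06 0 0 23.8 0.085; 0.297 -0.728 -0.08 0 0 23.8 0.085; 0.297 -0.728 -0.08 0 0 23.8 0.085; 0.297 -0.728 -0.08 0 0 23.8 0.085"

```text
time_s: 2.4
tool_pos: [0.4752, -0.1281, 0.1514]
tool_rot: [-0.2, 3.135, 0.001]
wrist_force: [0.0, -1.3, 0.4]
grip_width: 0.0851
```

```bash
cat >> h.py <<'E'
def wrist(arm):
    s=arm.get_state();c=arm.read_camera("wrist")
    H=c["hand_eye"];T=np.eye(4);T[:3,:3]=Ro.from_rotvec(s["tool_rot"]).as_matrix();T[:3,3]=s["tool_pos"]
    W=np.linalg.inv(T@H);c["R"]=W[:3,:3];c["t"]=W[:3,3];return s,c
def save(n,im): cv2.imwrite(f"pics/{n}.png",im[:,:,::-1])
E
python3 - <<'E'
from h import *
from plant import arm
s,c=wrist(arm);print(s["tool_pos"],s["tool_rot"],s["qpos"].round(2));save("w1",c["color"])
P=pts(c)
m=((P[...,2]>0.016)&(P[...,2]<0.034)&(c["range_z"]>0)).astype(np.uint8)
m=cv2.morphologyEx(m,cv2.MORPH_OPEN,np.ones((3,3)))
nl,l,st,ce=cv2.connectedComponentsWithStats(m)
for i in range(1,nl):
  if st[i,4]>500:
    Q=P[l==i];print(st[i],cv2.minAreaRect(Q[:,:2].astype(np.float32)),np.median(Q[:,2]))
E
```

```text
[ 0.47520645 -0.12807021  0.15143906] [-1.99511858e-01  3.13519350e+00  9.76766025e-04] [ 0.31  0.39 -0.13  1.96  0.07  0.8   1.84]
[438   0  25  57 898] ((0.34712594747543335, -0.048034556210041046), (0.03971271216869354, 0.008161463774740696), 25.3269100189209) 0.02834051131193379
[  76   47   89  151 7592] ((0.44613030552864075, -0.28114989399909973), (0.11056314408779144, 0.037899747490882874), 14.244205474853516) 0.024633319575868264
[ 275  117   76  133 9580] ((0.4748975932598114, -0.1288902312517166), (0.10995569080114365, 0.05821696296334267), 7.407222747802734) 0.025021331937906028
[  0 239  27  35 592] ((0.5675333142280579, -0.37625402212142944), (0.029389774426817894, 0.015528131276369095), 24.617551803588867) 0.02506998219846369
[ 195  315   51   61 1860] ((0.6387128829956055, -0.19954869151115417), (0.040988676249980927, 0.05452682450413704), 74.53423309326172) 0.025013777519557343
```

View pics/w1.png

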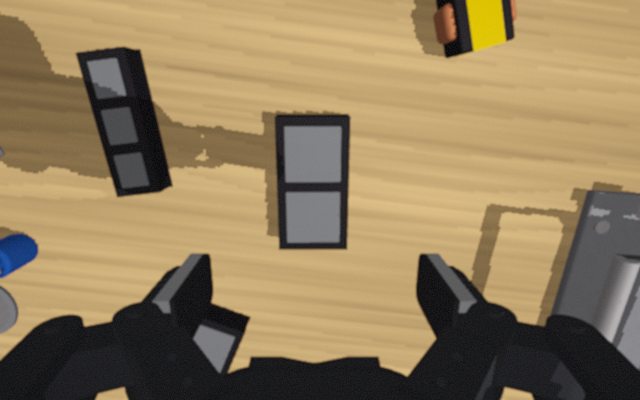

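Call:
apply_moves --deltas "0 -0.001 -0.05 0 0 0 0.085; 0 -0.001 -0.09 0 0 0 0.085; 0 -0.001 -0.12 0 0 0 0.085; 0 -0.001 -0.135 0 0 0 0.085; 0 -0.001 -0.145 0 0 0 0.085; 0 -0.001 -0.147 0 0 0 0.085; 0 -0.001 -0.147 0 0 0 0.085"

```text
time_s: 3.32
tool_pos: [0.4755, -0.1297, 0.0049]
tool_rot: [-0.199, 3.134, -0.0]
wrist_force: [0.4, -0.7, 0.5]
grip_width: 0.085
```

```bash
python3 - <<'E'
from h import *
from plant import arm
s,c=wrist(arm);print(s["tool_pos"],s["wrist_force"]);save("w2",c["color"])
E
```

```text
[ 0.475518   -0.12969292  0.00485638] [ 0.35830354 -0.71954975  0.49531193]
```

View pics/w2.png

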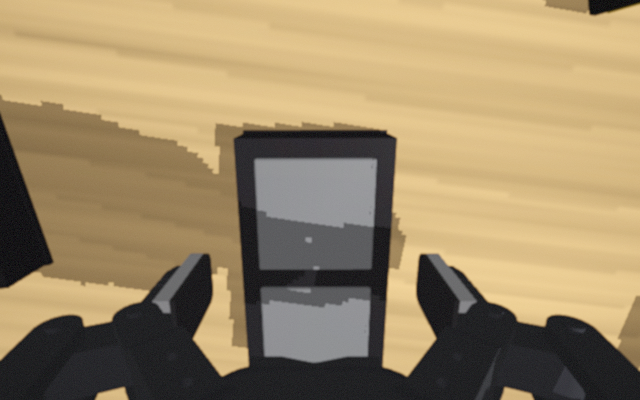

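Call:
apply_moves --deltas "0 0 -0.003 0 0 0 0.07; 0 0 -0.003 0 0 0 0.04; 0 0 -0.003 0 0 0 0.04; 0 0 -0.003 0 0 0 0.04; 0 0 -0.003 0 0 0 0.04; 0 0 -0.003 0 0 0 0.04"

```text
time_s: 4.12
tool_pos: [0.4751, -0.1299, 0.0017]
tool_rot: [-0.198, 3.135, -0.0]
wrist_force: [-1.2, -0.1, 5.4]
grip_width: 0.0567
```

Call:
apply_moves --deltas "0 0 0.02 0 0 0 0.04; 0 0 0.06 0 0 0 0.04; 0 0 0.11 0 0 0 0.04; 0 0 0.16 0 0 0 0.04; 0 0 0.19 0 0 -2 0.04; 0 0 0.19 0 0 -4 0.04; 0 0 0.19 0 0 -4 0.04"

```text
time_s: 5.0
tool_pos: [0.4743, -0.1298, 0.1905]
tool_rot: [0.089, -3.139, -0.0]
wrist_force: [-0.4, 0.5, -1.6]
grip_width: 0.0571
```

```bash
python3 - <<'E'
from h import *
from plant import arm
s,c=wrist(arm);print(s["tool_pos"],s["tool_rot"],s["wrist_force"],s["grip_width"]);save("w3",c["color"])
c=arm.read_camera("scene");save("s3",c["color"][50:300,150:550])
P=pts(c);m=((P[...,2]>0.15)&(P[...,2]<0.24)&(abs(P[...,0]-.475)<.1)&(abs(P[...,1]+.13)<.06))
hsv=cv2.cvtColor(c["color"],cv2.COLOR_RGB2HSV)
E
```

```text
[ 0.4743499  -0.12978974  0.19046432] [ 8.89380613e-02 -3.13906646e+00 -2.80380476e-04] [-0.36922768  0.47393515 -1.63637948] 0.05708816318467628
```

View pics/w3.png

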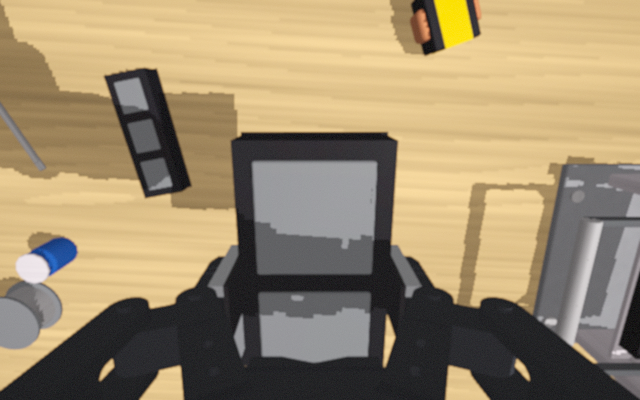

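View pics/s3.png

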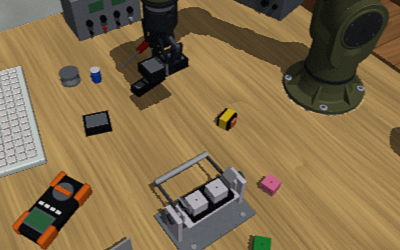

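```bash
python3 - <<'E'
from h import *
from plant import arm
s,c=wrist(arm);P=pts(c)
z=s["tool_pos"][2];m=(abs(P[...,2]-(z+0.022))<0.008)&(c["range_z"]>0)
m[:, :225]=0;m[:,405:]=0;m[370:]=0
m[245:,:]&=False
Q=P[m];print(len(Q),np.median(Q[:,2])-z)
R=Ro.from_rotvec(s["tool_rot"]).as_matrix();T=(P-s["tool_pos"])@R
q=T[m];print("tool xy range",np.percentile(q[:,0],[0.2,1,99,99.8]),np.percentile(q[:,1],[0.5,99.5]))
# plane fit tilt
A=np.c_[q[:,:2],np.ones(len(q))];k=np.linalg.lstsq(A,q[:,2],rcond=None)[0];print("slopes deg",np.degrees(k[:2]),k[2])
print(np.array2string(R,precision=3))
# divider
for u in(290,315,340):
  col=c["color"][230:340,u].sum(1); rows=np.where(col<150)[0]+230; print(u,rows.min() if len(rows) else 0,rows, T[rows,u,0].round(4) if len(rows) else 0)
E
```

```text
17142 0.02327976312586194
tool xy range [0.0168115  0.01744318 0.05541686 0.05550637] [-0.02830609  0.02913167]
slopes deg [2.51855616 0.08171964] -0.02464313744089039
[[-9.983e-01 -5.738e-02 -2.570e-03]
 [-5.738e-02  9.984e-01  5.681e-04]
 [ 2.533e-03  7.146e-04 -1.000e+00]]
290 275 [275 276 277 278 279 280 281 282 283 284 285 286 287 288 289 290] [ 0.0037  0.0032  0.0027  0.0022  0.0024  0.0021  0.0012  0.0006  0.0001
 -0.0006 -0.001  -0.0006 -0.002  -0.0022 -0.0025 -0.0028]
315 275 [275 276 277 278 279 280 281 282 283 284 285 286 287 288 289 290] [ 0.0038  0.0028  0.0031  0.0025  0.0019  0.0023  0.0012  0.0008  0.0008
 -0.0004 -0.0007 -0.0009 -0.0015 -0.002  -0.0029 -0.0035]
340 275 [275 276 277 278 279 280 281 282 283 284 285 286 287 288 289 290] [ 0.0037  0.0037  0.0033  0.0023  0.0016  0.0011  0.0014  0.0006 -0.0003
 -0.0001 -0.0008 -0.0014 -0.0021 -0.002  -0.0018 -0.0026]
```

Call:
apply_moves --deltas "0.01 0.045 0 0 0 0 0.04; 0.025 0.095 0 0 0 0 0.04; 0.035 0.145 0 0 0 0 0.04; 0.048 0.195 0 0 0 0 0.04; 0.06 0.245 0 0 0 0 0.04; 0.07 0.285 0 0 0 0 0.04; 0.0745 0.31 0 0 0 0 0.04; 0.0745 0.31 0 0 0 0 0.04; 0.0745 0.31 0 0 0 0 0.04"

```text
time_s: 6.28
tool_pos: [0.5491, 0.1789, 0.1903]
tool_rot: [0.088, -3.139, 0.002]
wrist_force: [0.2, 0.4, -0.1]
grip_width: 0.0566
```

```bash
cat > chk.py <<'E'
from h import *
from plant import arm
import sys
k=sys.argv[1]
s,c=wrist(arm);print(s["time_s"],s["tool_pos"],s["tool_rot"],s["wrist_force"],s["grip_width"]);save("w"+k,c["color"])
c2=arm.read_camera("scene");c3=arm.read_camera("top")
a=cv2.resize(c2["color"][160:320,270:430],(400,400));b=cv2.resize(c3["color"][110:270,170:330],(400,400))
save("st"+k,np.hstack([a,b]))
pickle.dump((s,c,c2,c3),open(f"d{k}.pkl","wb"))
E
python3 chk.py 4
```

```text
6.275 [0.54914955 0.17892887 0.1903452 ] [ 8.83970671e-02 -3.13864844e+00  2.12166839e-03] [ 0.16645609  0.38656367 -0.08567019] 0.05664405813811641
```

View pics/st4.png

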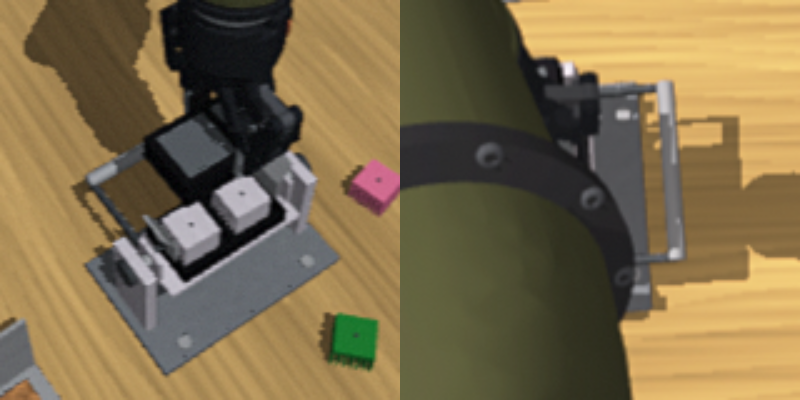

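View pics/w4.png

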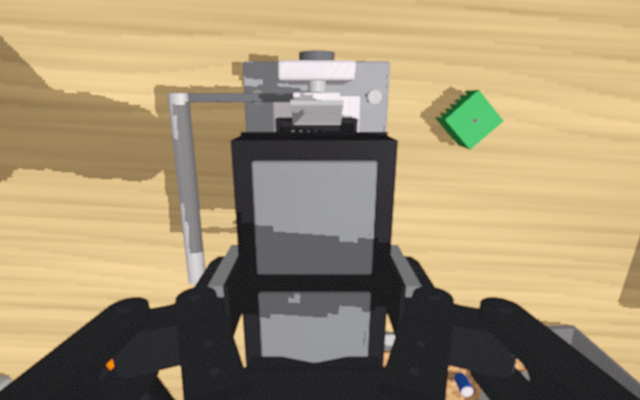

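```bash
python3 - <<'E'
from h import *
s,c,_,_=pickle.load(open("d4.pkl","rb"));P=pts(c)
R=Ro.from_rotvec(s["tool_rot"]).as_matrix();T=(P-s["tool_pos"])@R
for nm,(v0,v1,u0,u1),zl,zh in(("post",(60,82,270,365),.085,.11),("clip",(90,128,270,365),.105,.14)):
    m=np.zeros((400,640),bool);m[v0:v1,u0:u1]=1;m&=(P[...,2]>zl)&(P[...,2]<zh)
    r=cv2.minAreaRect(P[m][:,:2].astype(np.float32));r2=cv2.minAreaRect(T[m][:,:2].astype(np.float32));print(nm,m.sum(),r,"tool",r2)
m=np.zeros((400,640),bool);m[100:275,165:215]=1;m&=(P[...,2]>.075)&(P[...,2]<.1)
r=cv2.fitLine(P[m][:,:2].astype(np.float32),cv2.DIST_HUBER,0,1e-3,1e-3).ravel();print("bar",r,np.degrees(np.arctan(r[1]/r[0])),np.percentile(P[m][:,2],[50,90]),cv2.minAreaRect(P[m][:,:2].astype(np.float32)))
E
```

```text
post 1614 ((0.462304025888443, 0.17567497491836548), (0.0133711788803339, 0.04980543628334999), 2.8148691654205322) tool ((0.08671659976243973, 0.0017618220299482346), (0.013363925740122795, 0.04980466887354851), 0.40372928977012634)
clip 1213 ((0.4884800910949707, 0.17725446820259094), (0.014268864877521992, 0.030013933777809143), 3.2747676372528076) tool ((0.060544583946466446, 0.0018452340736985207), (0.03000893071293831, 0.01430713851004839), 89.9513168334961)
bar [0.9981586  0.0606584  0.52718365 0.08683193] 3.4776049 [0.09071236 0.09223412] ((0.5514418482780457, 0.09460513293743134), (0.13119350373744965, 0.031330402940511703), 3.185340642929077)
```

Call:
apply_moves --deltas "0 0.0017 -0.02 0 0 0 0.04; 0 0.0017 -0.04 0 0 0 0.04; 0 0.0017 -0.055 0 0 0 0.04; 0 0.0017 -0.065 0 0 0 0.04; 0 0.0017 -0.07 0 0 0 0.04; 0 0.0017 -0.07 0 0 0 0.04"

```text
time_s: 7.18
tool_pos: [0.5496, 0.1818, 0.1213]
tool_rot: [0.089, -3.14, 0.0]
wrist_force: [-0.0, 0.0, -0.1]
grip_width: 0.0568
```

```bash
python3 chk.py 5
```

```text
7.175 [0.54957584 0.18178705 0.12125392] [ 8.90214452e-02 -3.14025097e+00  8.91126280e-05] [-0.0238086   0.04767384 -0.09390481] 0.05682827823027369
```

View pics/st5.png

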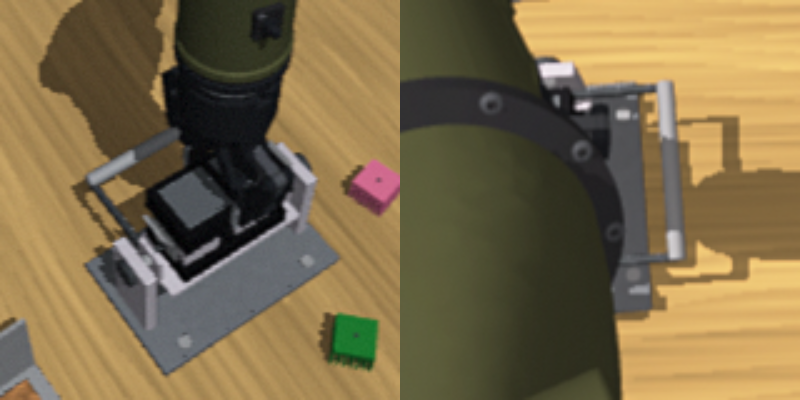

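View pics/w5.png

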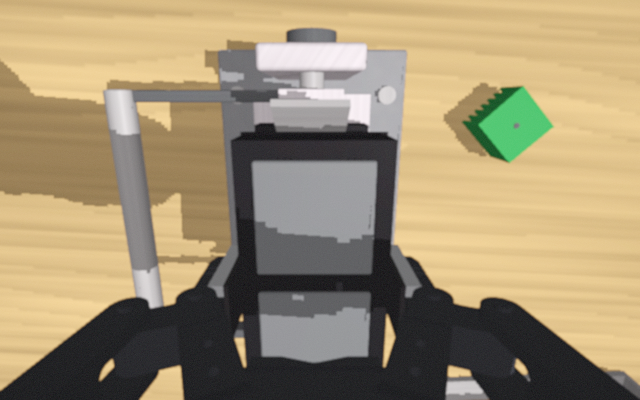

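Call:
apply_moves --deltas "-0.0005 -0.001 -0.008 0 0 0 0.04; -0.0005 -0.001 -0.014 0 0 0 0.04; -0.0005 -0.001 -0.020 0 0 0 0.04; -0.0005 -0.001 -0.024 0 0 0 0.04; -0.0005 -0.001 -0.027 0 0 0 0.04; -0.0005 -0.001 -0.030 0 0 0 0.04; -0.0005 -0.001 -0.030 0 0 0 0.04"

```text
time_s: 8.2
tool_pos: [0.5503, 0.1812, 0.0927]
tool_rot: [-0.088, 3.137, 0.001]
wrist_force: [0.1, 0.3, 12.9]
grip_width: 0.0572
```

```bash
python3 chk.py 6
```

```text
8.2 [0.55026753 0.18119513 0.09270003] [-8.83395120e-02  3.13726285e+00  1.44412247e-03] [ 0.08983809  0.26330838 12.8561068 ] 0.057232683480808705
```

View pics/st6.png

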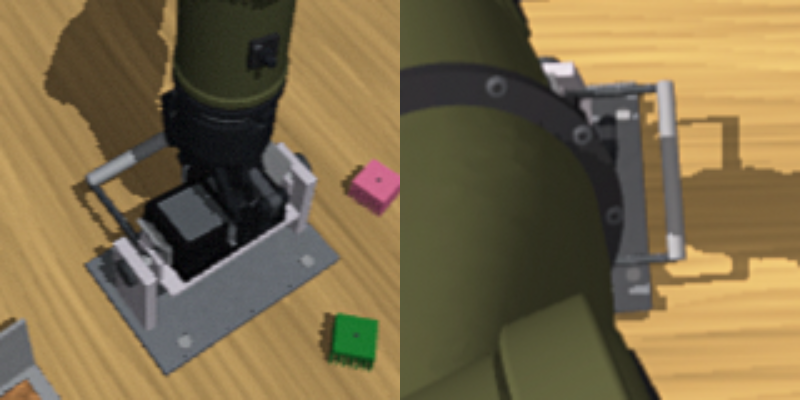

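View pics/w6.png

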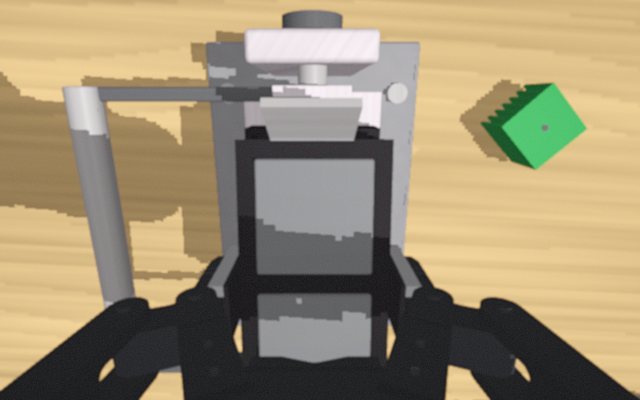

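```bash
cat > cap.py <<'E'
from h import *
import sys
s,c,_,_=pickle.load(open(f"d{sys.argv[1]}.pkl","rb"));P=pts(c);z=s["tool_pos"][2]
m=np.zeros((400,640),bool);m[130:245,225:405]=1;m&=(abs(P[...,2]-(z+.022))<.014)&(abs(P[...,1]-.181)<.026)&(P[...,0]>.5)
R=Ro.from_rotvec(s["tool_rot"]).as_matrix();T=(P-s["tool_pos"])@R
q=P[m];A=np.c_[q[:,0]-.5485,q[:,1]-.1805,np.ones(len(q))];k=np.linalg.lstsq(A,q[:,2],rcond=None)[0]
print("slope deg x,y",np.degrees(k[:2]).round(2),"z at centre",k[2].round(4),"x min",np.percentile(P[m][:,0],[.3,1]),"tool zx",R[2].round(4))
E
python3 cap.py 6;python3 cap.py 5; python3 cap.py 4
```

```text
slope deg x,y [9.14 0.29] z at centre 0.1173 x min [0.50008332 0.50031912] tool zx [-3.1e-03  8.0e-04 -1.0e+00]
slope deg x,y [ 0.52 -0.13] z at centre 0.145 x min [0.50009349 0.50029729] tool zx [ 1.e-04 -1.e-04 -1.e+00]
slope deg x,y [ 0.29 -1.07] z at centre 0.214 x min [0.50007337 0.50026283] tool zx [ 0.0017 -0.0013 -1.    ]
```

```bash
cat > cap.py <<'E'
from h import *
import sys
s,c,_,_=pickle.load(open(f"d{sys.argv[1]}.pkl","rb"));P=pts(c);z=s["tool_pos"][2]
for v0,v1 in((162,270),(296,345),(162,345)):
    q=P[v0:v1,262:368].reshape(-1,3);q=q[abs(q[:,2]-np.median(q[:,2]))<.012]
    A=np.c_[q[:,0]-.5485,q[:,1]-.1805,np.ones(len(q))];k=np.linalg.lstsq(A,q[:,2],rcond=None)[0]
    print(len(q),"slope deg x,y",np.degrees(k[:2]).round(2),"z at centre",k[2].round(4),"x",q[:,0].min().round(4),q[:,0].max().round(4),"tcp z",z.round(4))
E
for i in 4 5 6;do python3 cap.py $i;done
```

```text
11387 slope deg x,y [-0.09 -0.17] z at centre 0.214 x 0.4999 0.5438 tcp z 0.1903
5185 slope deg x,y [-0.33 -0.14] z at centre 0.2141 x 0.5521 0.5776 tcp z 0.1903
19319 slope deg x,y [-0.32 -0.17] z at centre 0.2138 x 0.4999 0.5776 tcp z 0.1903
11399 slope deg x,y [ 0.   -0.08] z at centre 0.145 x 0.5005 0.5439 tcp z 0.1213
5175 slope deg x,y [-0.28 -0.07] z at centre 0.145 x 0.5526 0.5779 tcp z 0.1213
19317 slope deg x,y [-0.24 -0.09] z at centre 0.1447 x 0.5005 0.5779 tcp z 0.1213
11389 slope deg x,y [8.35 0.55] z at centre 0.1172 x 0.5021 0.5446 tcp z 0.0927
5169 slope deg x,y [8.15 0.57] z at centre 0.1173 x 0.5522 0.5751 tcp z 0.0927
19302 slope deg x,y [8.1  0.54] z at centre 0.117 x 0.5021 0.5751 tcp z 0.0927
```

Call:
apply_moves --deltas "0 0 0 0 0 0 0.075; 0 0 0 0 0 0 0.075; 0 0 0 0 0 0 0.075; 0 0 0.03 0 0 0 0.075; 0 0 0.06 0 0 0 0.075; 0.02 0 0.06 0 0 0 0; 0.034 0.002 0.06 0 0 0 0; 0.034 0.002 0.06 0 0 0 0; 0.034 0.002 0.06 0 0 0 0; 0.034 0.002 0.06 0 0 0 0; 0.034 0.002 0.06 0 0 0 0"

```text
time_s: 9.72
tool_pos: [0.5827, 0.1828, 0.1513]
tool_rot: [0.089, -3.14, 0.0]
wrist_force: [0.5, 1.2, -0.0]
grip_width: -0.0004
```

```bash
python3 chk.py 7
```

```text
9.725 [0.58269177 0.18282782 0.15132994] [ 8.93360183e-02 -3.14019836e+00  8.48141467e-05] [ 0.52298973  1.19550644 -0.03667362] -0.00038922548240714796
```

View pics/st7.png

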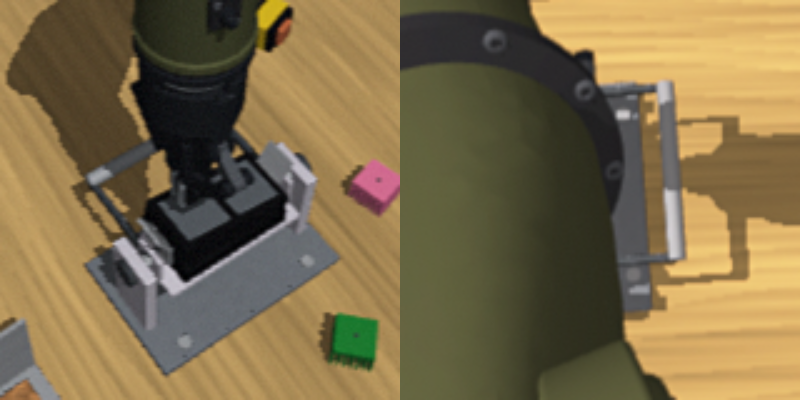

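View pics/w7.png

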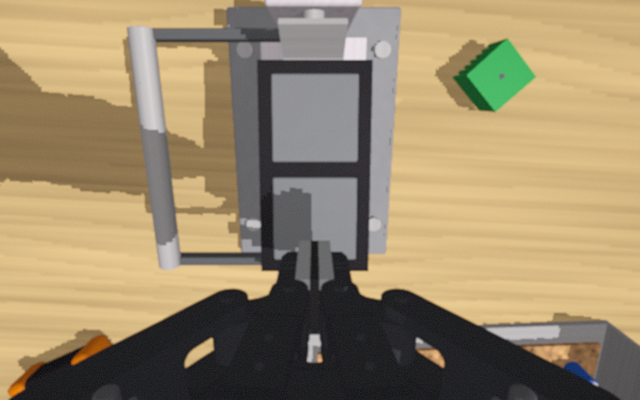

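```bash
cat > cap2.py <<'E'
from h import *
import sys
s,c,_,_=pickle.load(open(f"d{sys.argv[1]}.pkl","rb"));P=pts(c)
def box(a,b,cc,d): return P[a:b,cc:d].reshape(-1,3)
q=np.vstack([box(*map(int,x.split(","))) for x in sys.argv[2:]]);q=q[abs(q[:,2]-.115)<.02]
A=np.c_[q[:,0]-.5485,q[:,1]-.1805,np.ones(len(q))];k=np.linalg.lstsq(A,q[:,2],rcond=None)[0]
print(len(q),"slope deg",np.degrees(k[:2]).round(2),"zc",k[2].round(4))
pl=k[0]*(P[...,0]-.5485)+k[1]*(P[...,1]-.1805)+k[2]
hsv=c["color"].astype(int)
m=(abs(P[...,2]-pl)<.004)&(abs(P[...,0]-.5485)<.065)&(abs(P[...,1]-.1805)<.04)&(c["range_z"]>0)
m=cv2.morphologyEx(m.astype(np.uint8),cv2.MORPH_OPEN,np.ones((5,5)))>0
print("rect",cv2.minAreaRect(P[m][:,:2].astype(np.float32)))
E
python3 cap2.py 7 80,155,280,350 185,230,320,350
```

```text
6574 slope deg [8.66 0.55] zc 0.118
rect ((0.5483296513557434, 0.18146812915802002), (0.11136911064386368, 0.05831752344965935), 3.3215298652648926)
```

Call:
apply_moves --deltas "0 -0.001 -0.015 0 0 0 0; 0 -0.001 -0.024 0 0 0 0; 0 -0.001 -0.028 0 0 0 0; 0 -0.001 -0.032 0 0 0 0; 0 -0.001 -0.036 0 0 0 0; 0 -0.001 -0.039 0 0 0 0; 0 -0.001 -0.039 0 0 0 0"

```text
time_s: 10.75
tool_pos: [0.5828, 0.1818, 0.112]
tool_rot: [0.089, -3.14, 0.0]
wrist_force: [0.1, -0.0, -0.4]
grip_width: -0.0005
```

```bash
python3 chk.py 8
```

```text
10.75 [0.58283202 0.1818121  0.11201561] [ 8.92491124e-02 -3.13986496e+00  1.51813560e-04] [ 0.06418421 -0.03796355 -0.43262445] -0.00048788115392880206
```

View pics/w8.png

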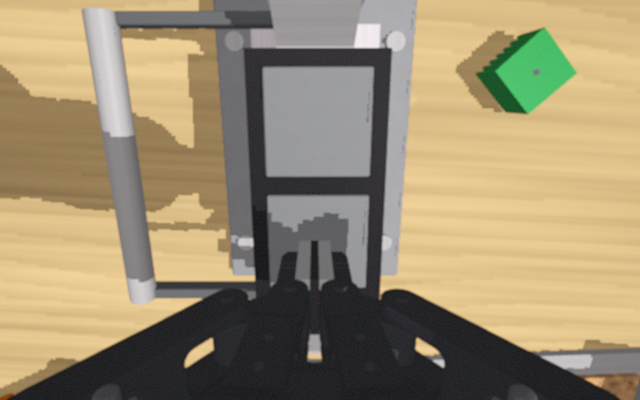

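```bash
python3 cap2.py 8 75,170,270,365 200,225,275,365 200,270,350,365
```

```text
12260 slope deg [1.67 0.11] zc 0.112
rect ((0.547634482383728, 0.18162044882774353), (0.1118844598531723, 0.05842502787709236), 3.3726651668548584)
```

View pics/st8.png

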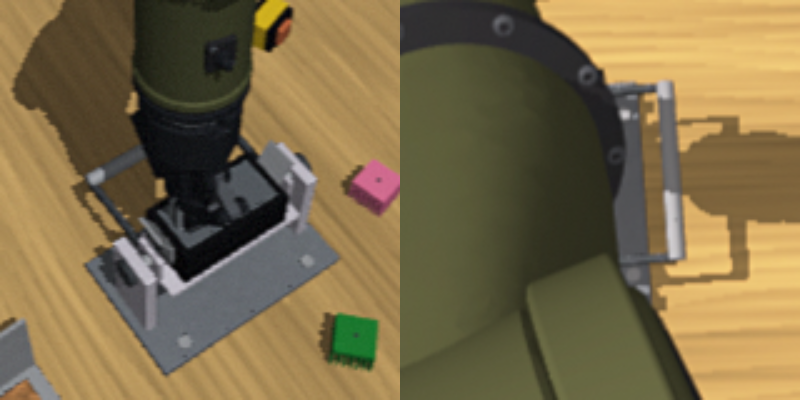

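Call:
apply_moves --deltas "0 0 -0.002 0 0 0 0; 0 0 -0.003 0 0 0 0; 0 0 -0.004 0 0 0 0; 0 0 -0.004 0 0 0 0"

```text
time_s: 11.4
tool_pos: [0.5833, 0.1818, 0.1091]
tool_rot: [-0.089, 3.139, 0.0]
wrist_force: [-1.2, -1.0, 7.8]
grip_width: -0.0005
```

Call:
apply_moves --deltas "0 0 0.015 0 0 0 0; -0.02 -0.001 0.015 0 0 0 0; -0.035 -0.001 0.01 0 0 0 0; -0.035 -0.001 0.003 0 0 0 0; -0.035 -0.001 0 0 0 0 0; -0.035 -0.001 -0.002 0 0 0 0; -0.035 -0.001 -0.002 0 0 0 0"

```text
time_s: 12.28
tool_pos: [0.5485, 0.1808, 0.109]
tool_rot: [-0.088, 3.139, 0.0]
wrist_force: [-9.1, -2.5, 25.4]
grip_width: 0.0002
```

Call:
apply_moves --deltas "0 0 0.015 0 0 0 0; -0.02 -0.001 0.015 0 0 0 0; -0.035 -0.002 0.012 0 0 0 0; -0.035 -0.002 0.006 0 0 0 0; -0.035 -0.002 0.002 0 0 0 0; -0.035 -0.002 0 0 0 0 0; -0.035 -0.002 0 0 0 0 0"

```text
time_s: 13.15
tool_pos: [0.514, 0.1789, 0.1089]
tool_rot: [-0.088, 3.138, 0.0]
wrist_force: [-8.7, -2.7, 29.9]
grip_width: 0.0003
```

Call:
apply_moves --deltas "0 0 0.03 0 0 0 0; 0 0 0.08 0 0 0 0; 0.02 -0.04 0.11 0 0 0 0.045; 0.04 -0.093 0.11 0 0 0 0.045; 0.04 -0.093 0.11 0 0 0 0.045; 0.04 -0.093 0.11 0 0 0 0.045"

```text
time_s: 13.9
tool_pos: [0.5534, 0.0859, 0.2158]
tool_rot: [0.088, -3.14, -0.001]
wrist_force: [0.3, 1.2, 0.3]
grip_width: 0.0448
```

```bash
python3 chk.py 9
```

```text
13.9 [0.55343847 0.08585378 0.21582336] [ 8.77025012e-02 -3.13983432e+00 -7.91220221e-04] [0.25638302 1.18441238 0.28525786] 0.04482431503674596
```

View pics/w9.png

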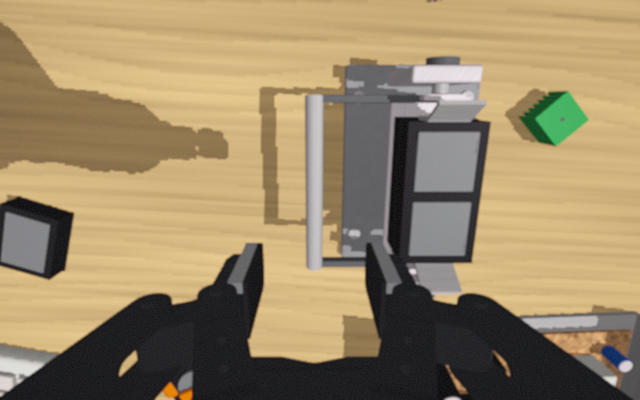

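View pics/st9.png

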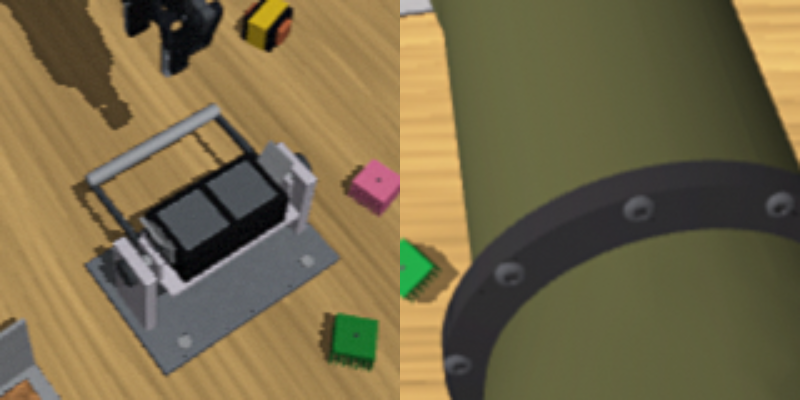

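```bash
python3 - <<'E'
from h import *
s,c,_,_=pickle.load(open("d9.pkl","rb"));P=pts(c)
q=np.vstack([P[140:185,422:470].reshape(-1,3),P[210:250,418:462].reshape(-1,3)])
A=np.c_[q[:,0]-.5485,q[:,1]-.1805,np.ones(len(q))];k=np.linalg.lstsq(A,q[:,2],rcond=None)[0]
print("cap slope",np.degrees(k[:2]).round(2),k[2])
m=np.zeros((400,640),bool);m[100:275,395:492]=1
pl=k[0]*(P[...,0]-.5485)+k[1]*(P[...,1]-.1805)+k[2]
m&=abs(P[...,2]-pl)<.004
print(cv2.minAreaRect(P[m][:,:2].astype(np.float32)))
# bar: axis by mid-lines
m=np.zeros((400,640),bool);m[105:262,300:328]=1;m&=(P[...,2]>.07)
q=P[m];r=cv2.minAreaRect(q[:,:2].astype(np.float32));print("bar",r,np.percentile(q[:,2],[50,95]))
f=cv2.fitLine(q[:,:2].astype(np.float32),cv2.DIST_HUBER,0,1e-3,1e-3).ravel();print(f,f[1]+(0.554-f[0])*f[1-0]/1 if 0 else f[3]+(0.554-f[2])*f[1]/f[0])
E
```

```text
cap slope [ -0.3  -30.05] 0.11146305911968785
((0.5463007092475891, 0.18770548701286316), (0.12718476355075836, 0.04471561312675476), 3.380239963531494)
bar ((0.5525608062744141, 0.08550955355167389), (0.13731059432029724, 0.018416857346892357), 5.6524338722229) [0.09080938 0.09258127]
[0.9979159  0.06452784 0.5499297  0.08578643] 0.08604963
```

```bash
python3 - <<'E'
from h import *
s,c,sc,_=pickle.load(open("d9.pkl","rb"));P=pts(c)
q=np.vstack([P[140:185,422:470].reshape(-1,3),P[210:250,418:462].reshape(-1,3)])
print(np.percentile(q[:,2],[1,5,50,95,99]))
q=q[abs(q[:,2]-.11)<.02]
A=np.c_[q[:,0]-.5485,q[:,1]-.1805,np.ones(len(q))];k=np.linalg.lstsq(A,q[:,2],rcond=None)[0]
print("cap slope",np.degrees(k[:2]).round(2),k[2])
m=np.zeros((400,640),bool);m[100:275,395:492]=1
pl=k[0]*(P[...,0]-.5485)+k[1]*(P[...,1]-.1805)+k[2]
m&=abs(P[...,2]-pl)<.004
m=cv2.morphologyEx(m.astype(np.uint8),cv2.MORPH_OPEN,np.ones((5,5)))>0
print(cv2.minAreaRect(P[m][:,:2].astype(np.float32)))
P=pts(sc);hs=sc["color"].max(-1)
m=(abs(P[...,2]-.11)<.005)&(abs(P[...,0]-.548)<.053)&(abs(P[...,1]-.181)<.027);q=P[m]
A=np.c_[q[:,0]-.5485,q[:,1]-.1805,np.ones(len(q))];k=np.linalg.lstsq(A,q[:,2],rcond=None)[0]
print("scene cap slope",len(q),np.degrees(k[:2]).round(2),k[2])
E
```

```text
[0.10888455 0.10940307 0.11044868 0.11153784 0.11204195]
cap slope [ 0.01 -0.12] 0.11045141375473742
((0.5498586893081665, 0.1819193810224533), (0.11596276611089706, 0.058845169842243195), 3.438660144805908)
scene cap slope 1059 [0.07 0.02] 0.10940121207955161
```

Call:
apply_moves --deltas "0.0005 0 -0.05 0 0 0 0.045; 0.0005 0 -0.1 0 0 0 0.045; 0.0005 0 -0.13 0 0 0 0.045; 0.0005 0 -0.149 0 0 0 0.045; 0.0005 0 -0.149 0 0 0 0.045; 0.0005 0 -0.149 0 0 0 0.025; 0.0005 0 -0.149 0 0 0 0.02; 0.0005 0 -0.149 0 0 0 0.02"

```text
time_s: 15.05
tool_pos: [0.554, 0.0859, 0.0681]
tool_rot: [-0.089, 3.139, 0.0]
wrist_force: [0.8, -0.0, -0.3]
grip_width: 0.0204
```

```bash
python3 chk.py 10
```

```text
15.05 [0.55395833 0.08591222 0.06810722] [-8.91725050e-02  3.13889090e+00  2.50583888e-04] [ 0.81522116 -0.0074613  -0.32646446] 0.02039287412440465
```

View pics/w10.png

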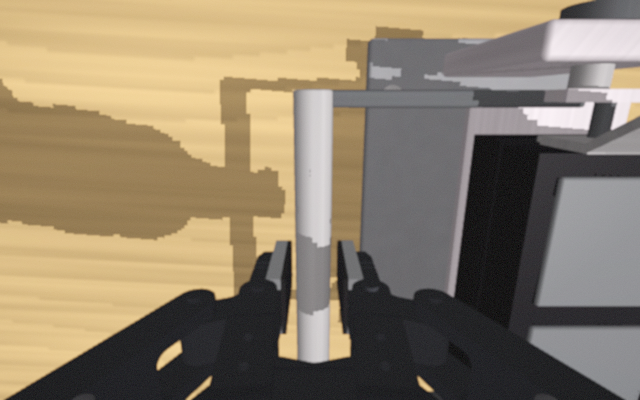

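View pics/st10.png

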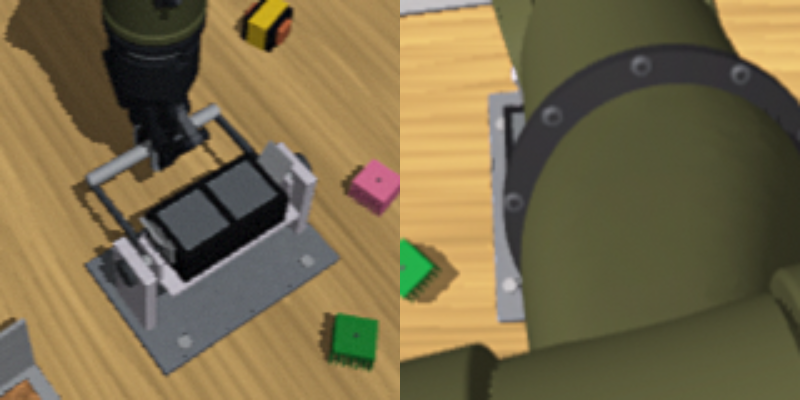

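Call:
apply_moves --deltas "0 0 0 0 0 0 0.005; 0 0 0 0 0 0 0.005; 0 0 0 0 0 0 0.005; 0 0 0 0 0 0 0.005"

```text
time_s: 15.7
tool_pos: [0.5537, 0.0853, 0.0677]
tool_rot: [-0.089, 3.14, -0.001]
wrist_force: [-0.8, -2.4, 5.7]
grip_width: 0.0119
```

```bash
python3 -c "
import numpy as np
for t in range(0,181,10):
    a=np.radians(t);y=.095*(1-np.cos(a));z=.095*np.sin(a);print(t,np.round([-.0576*y,.9983*y,z],4))"
```

```text
0 [-0.  0.  0.]
10 [-0.0001  0.0014  0.0165]
20 [-0.0003  0.0057  0.0325]
30 [-0.0007  0.0127  0.0475]
40 [-0.0013  0.0222  0.0611]
50 [-0.002   0.0339  0.0728]
60 [-0.0027  0.0474  0.0823]
70 [-0.0036  0.0624  0.0893]
80 [-0.0045  0.0784  0.0936]
90 [-0.0055  0.0948  0.095 ]
100 [-0.0064  0.1113  0.0936]
110 [-0.0073  0.1273  0.0893]
120 [-0.0082  0.1423  0.0823]
130 [-0.009   0.1558  0.0728]
140 [-0.0097  0.1675  0.0611]
150 [-0.0102  0.177   0.0475]
160 [-0.0106  0.184   0.0325]
170 [-0.0109  0.1882  0.0165]
180 [-0.0109  0.1897  0.    ]
```

Call:
apply_moves --deltas "0 0.0004 0.008 0 0 0 0.005; 0 0.0014 0.0165 0 0 0 0.005; 0 0.003 0.0246 0 0 0 0.005; 0 0.0057 0.0325 0 0 0 0.005; -0.0005 0.009 0.040 0 0 0 0.005; -0.0007 0.0127 0.0475 0 0 0 0.005; -0.0007 0.0127 0.0475 0 0 0 0.005"

```text
time_s: 16.58
tool_pos: [0.553, 0.0967, 0.116]
tool_rot: [-0.087, 3.14, -0.004]
wrist_force: [1.3, -7.9, 0.4]
grip_width: 0.0121
```

```bash
python3 chk.py 11
```

```text
16.575 [0.55298338 0.09673462 0.11596552] [-0.08736215  3.1397074  -0.00372557] [ 1.29630013 -7.9276052   0.42067495] 0.012083702292736826
```

View pics/w11.png

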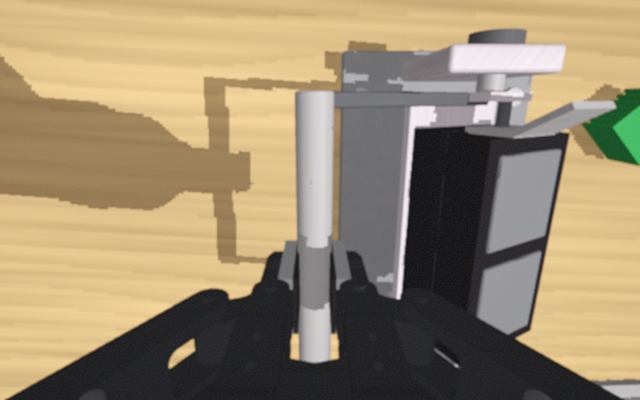

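View pics/st11.png

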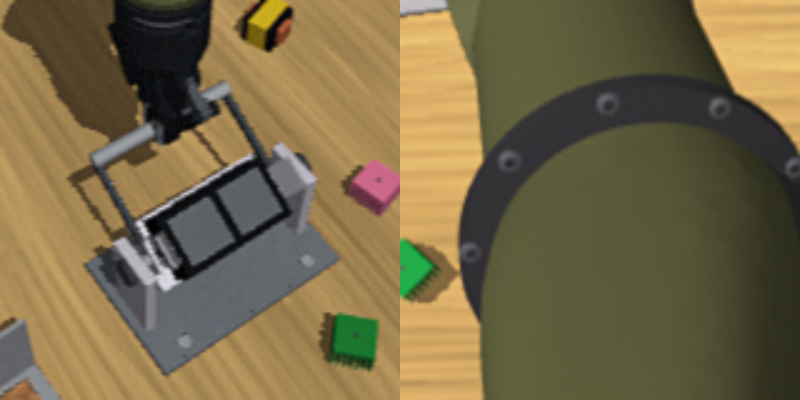

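Call:
apply_moves --deltas "-0.0003 0.0045 0.007 0 0 0 0.005; -0.0006 0.0095 0.0136 0 0 0 0.005; -0.001 0.0151 0.0197 0 0 0 0.005; -0.0013 0.0212 0.0253 0 0 0 0.005; -0.0016 0.0278 0.0303 0 0 0 0.005; -0.002 0.0347 0.0348 0 0 0 0.005; -0.0025 0.0421 0.0386 0 0 0 0.005; -0.0029 0.0497 0.0418 0 0 0 0.005; -0.0034 0.0576 0.0443 0 0 0 0.005; -0.0038 0.0657 0.0461 0 0 0 0.005; -0.0043 0.0739 0.0471 0 0 0 0.005; -0.0048 0.0821 0.0475 0 0 0 0.005; -0.0048 0.0821 0.0475 0 0 0 0.005"

```text
time_s: 18.35
tool_pos: [0.5483, 0.1822, 0.1654]
tool_rot: [-0.091, 3.137, 0.003]
wrist_force: [-4.3, -1.6, 15.8]
grip_width: 0.0118
```

```bash
python3 chk.py 12
```

```text
18.35 [0.54831949 0.18223855 0.16541867] [-9.07518690e-02  3.13696906e+00  2.93136788e-03] [-4.27638595 -1.61905728 15.81813855] 0.011849458330465523
```

View pics/st12.png

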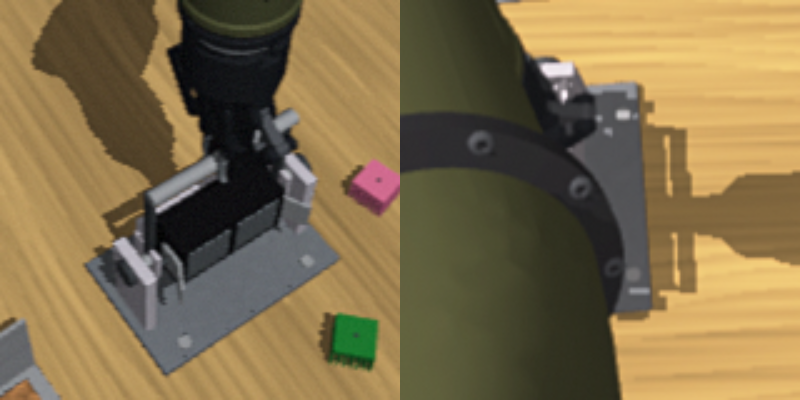

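Call:
apply_moves --deltas "-0.0005 0.0083 0.001 0 0 0 0.005; -0.0009 0.0165 0 0 0 0 0.005; -0.0014 0.0246 -0.0022 0 0 0 0.005; -0.0018 0.0325 -0.0047 0 0 0 0.005; -0.0023 0.0401 -0.0079 0 0 0 0.005; -0.0027 0.0475 -0.0117 0 0 0 0.005; -0.0031 0.0544 -0.0162 0 0 0 0.005; -0.0035 0.061 -0.0212 0 0 0 0.005; -0.0039 0.067 -0.0268 0 0 0 0.005; -0.0042 0.0727 -0.0329 0 0 0 0.005; -0.0045 0.0777 -0.0395 0 0 0 0.005; -0.0047 0.0822 -0.0465 0 0 0 0.005; -0.0047 0.0822 -0.0465 0 0 0 0.005"

```text
time_s: 20.12
tool_pos: [0.5434, 0.2634, 0.1147]
tool_rot: [0.089, -3.14, -0.0]
wrist_force: [2.9, -3.6, -1.5]
grip_width: 0.0118
```

```bash
python3 chk.py 13
```

```text
20.125 [0.54342595 0.263354   0.11465818] [ 8.93275148e-02 -3.14012522e+00 -4.07844957e-04] [ 2.94060169 -3.61125387 -1.50612919] 0.011771355510345399
```

View pics/st13.png

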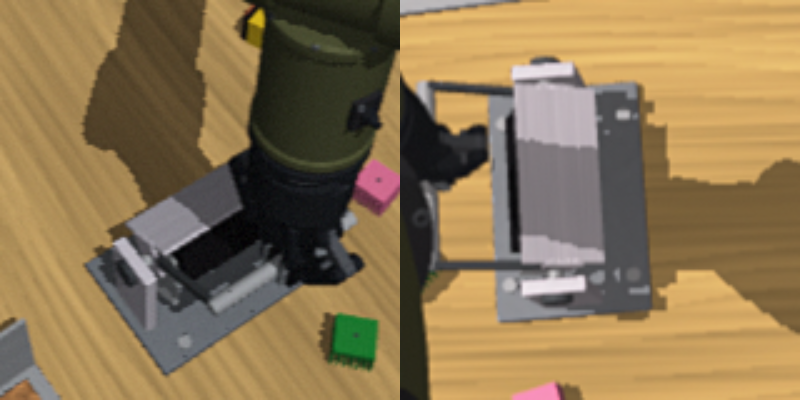

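Call:
apply_moves --deltas "-0.0002 0.0038 -0.0073 0 0 0 0.005; -0.0004 0.007 -0.015 0 0 0 0.005; -0.0006 0.0094 -0.0229 0 0 0 0.005; -0.0007 0.0112 -0.031 0 0 0 0.005; -0.0007 0.0123 -0.0392 0 0 0 0.005; -0.0007 0.0127 -0.0475 0 0 0 0.005; -0.0007 0.0127 -0.049 0 0 0 0.005; -0.0007 0.0127 -0.049 0 0 0 0.005"

```text
time_s: 21.28
tool_pos: [0.5427, 0.2752, 0.0683]
tool_rot: [-0.088, 3.139, -0.0]
wrist_force: [-2.9, -8.5, 20.2]
grip_width: 0.0114
```

```bash
python3 chk.py 14
```

```text
21.275 [0.54274809 0.27520491 0.06831337] [-8.78469334e-02  3.13937902e+00 -1.83996806e-04] [-2.87739262 -8.45100946 20.2376343 ] 0.01137773064121539
```

View pics/st14.png

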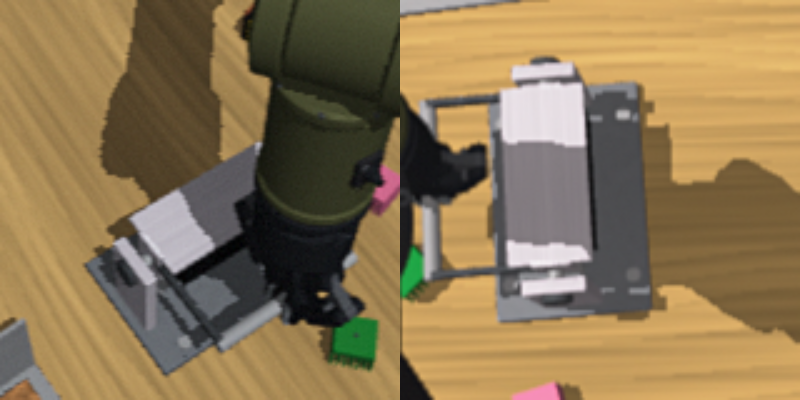

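View pics/w14.png

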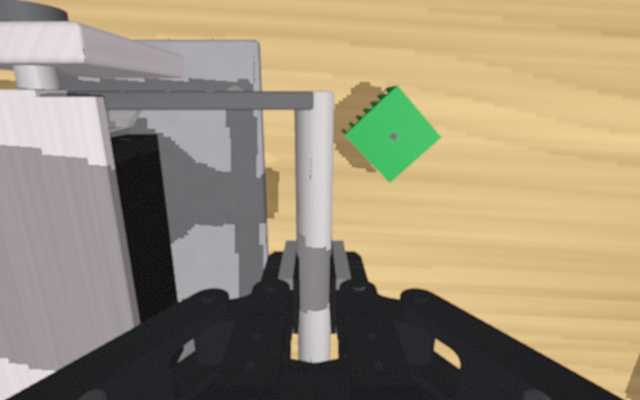

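Call:
apply_moves --deltas "0 0 0 0 0 0 0.035; 0 0 0 0 0 0 0.035; 0 0 0 0 0 0 0.035; 0 0 0 0 0 0 0.035; 0 0 0.03 0 0 0 0.035; 0 0 0.08 0 0 0 0.035; 0 0 0.13 0 0 0 0.035; -0.03 -0.03 0.17 0 0 0 0.035; -0.08 -0.08 0.2 0 0 0 0.035; -0.08 -0.16 0.2 0 0 0 0.035; -0.08 -0.24 0.2 0 0 0 0.035; -0.08 -0.32 0.2 0 0 0 0.035; -0.08 -0.4 0.2 0 0 0 0.035; -0.08 -0.4 0.2 0 0 0 0.035; -0.08 -0.4 0.2 0 0 0 0.035; -0.08 -0.4 0.2 0 0 0 0.035"

```text
time_s: 23.42
tool_pos: [0.4623, -0.1257, 0.2666]
tool_rot: [0.084, -3.14, 0.0]
wrist_force: [-0.4, 0.6, 0.6]
grip_width: 0.0351
```

```bash
python3 chk.py 15; python3 - <<'E'
from h import *
s,c,sc,tp=pickle.load(open("d15.pkl","rb"))
for n,c in(("scene",sc),("top",tp)):
    P=pts(c);ok=c["range_z"]>0
    m=ok&(P[...,2]>.098)&(P[...,2]<.13)&(abs(P[...,0]-.548)<.05)&(abs(P[...,1]-.181)<.027);q=P[m];q=q[abs(q[:,2]-np.median(q[:,2]))<.006]
    A=np.c_[q[:,0]-.5485,q[:,1]-.1805,np.ones(len(q))];k=np.linalg.lstsq(A,q[:,2],rcond=None)[0]
    print(n,"cradle underside",len(q),np.degrees(np.arctan(k[:2])).round(2),k[2].round(4))
    m=ok&(P[...,2]>.05)&(P[...,2]<.12)&(abs(P[...,0]-.543)<.055)&(abs(P[...,1]-.275)<.02);q=P[m]
    print("bar",len(q),np.median(q,0).round(4),np.percentile(q[:,2],95).round(4))
    m=ok&(P[...,2]>.05)&(P[...,2]<.105)&(abs(P[...,0]-.548)<.06)&(P[...,1]<.16)&(P[...,1]>.12)
    q=P[m];print("side",len(q),np.percentile(q[:,2],[2,10,50,90]).round(3) if len(q) else 0)
E
```

```text
23.425 [ 0.46233822 -0.12573623  0.26662127] [ 8.41227880e-02 -3.14021016e+00  7.75698053e-05] [-0.39070469  0.55153902  0.58670797] 0.035107718946417905
scene cradle underside 1014 [-0.11  0.06] 0.1065
bar 348 [0.5443 0.2776 0.09  ] 0.0926
side 42 [0.103 0.104 0.104 0.105]
top cradle underside 1414 [-0.07 -0.17] 0.1069
bar 395 [0.5412 0.2725 0.0907] 0.0936
side 153 [0.062 0.066 0.084 0.104]
```

View pics/st15.png

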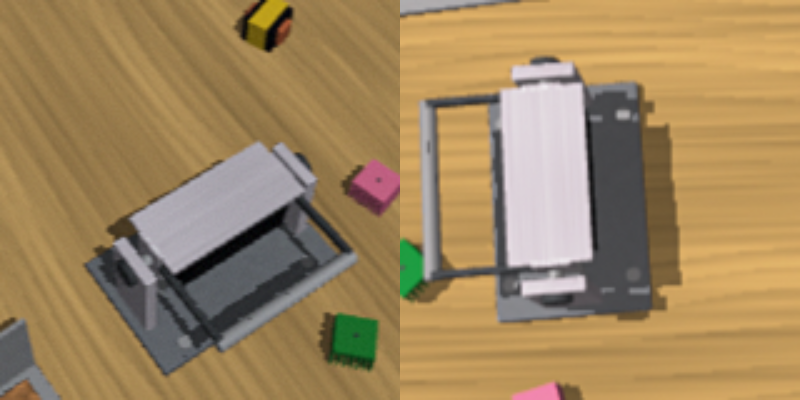

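View pics/w15.png

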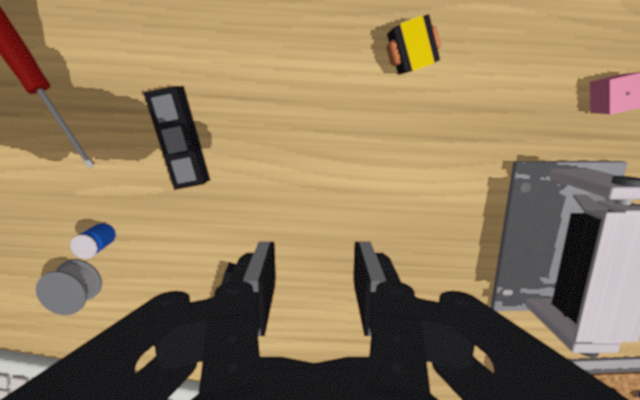

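```bash
python3 - <<'E'
from h import *
s,c,sc,tp=pickle.load(open("d15.pkl","rb"))
P=pts(c);ok=c["range_z"]>0;v=c["color"].max(-1)
m=ok&(v<50)&(P[...,2]>.03)&(P[...,2]<.13)&(abs(P[...,0]-.548)<.07)&(P[...,1]>.11)
q=P[m];print(len(q))
for x in np.arange(.49,.61,.015):
    a=q[abs(q[:,0]-x)<.0075]
    if len(a)>5: print(x.round(3),len(a),"z",np.percentile(a[:,2],[3,50,97]).round(3),"y",np.percentile(a[:,1],[3,97]).round(3))
E
```

```text
2897
0.49 199 z [0.064 0.079 0.096] y [0.147 0.162]
0.505 421 z [0.064 0.084 0.097] y [0.147 0.15 ]
0.52 406 z [0.064 0.083 0.098] y [0.148 0.151]
0.535 393 z [0.064 0.083 0.098] y [0.149 0.152]
0.55 377 z [0.064 0.083 0.098] y [0.15  0.153]
0.565 370 z [0.064 0.083 0.098] y [0.151 0.154]
0.58 359 z [0.063 0.083 0.098] y [0.151 0.154]
0.595 349 z [0.064 0.083 0.097] y [0.152 0.156]
```

```bash
python3 -c "
from plant import arm
print(arm.job_done())"
```

```text
the job is handed in; nothing more can be done
None
```

The heat sinks' tray is capped with the 110 x 58 tray, both are turned over together to the far stop, and the job is handed in at about 23 s. I could not see inside the closed trays, so I did not directly check that the heat sinks lie fins up in the cap tray.

- **Capping:** On the first press the cap tipped 8 to 9 degrees, with its far end caught on its clip. I let go and pressed the far end, then the middle and near end, down with closed fingers. It then lay level (slope about 0.1 degrees) with its top at 109 to 110 mm, which means the rims met.
- **Turning:** I gripped the bar and swung it through the 180 degree arc to the stop. The highest wrist force reported at the end of any move was about 30 N, while pressing the cap; during the swing it was about 20 N, at the stop.
- **Last checks:**
  - The cradle's underside is level to 0.2 degrees.
  - The bar rests at y about 0.275 m with its top at 93 mm.
  - The side walls of the two trays are flush and level along their length, from 64 to 98 mm high, so the cap is still on.
  - The arm stands well clear, and the green and pink look-alikes were not touched.

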